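# Snap a stroke stop onto a hydraulic cylinder's rod and push the stack home

## Task

Take the orange stroke stop from the rubber mat, snap it down over the bare chrome rod of the cylinder beside the yellow stop that is already there, and slide it along the rod so that it pushes the yellow one ahead of it until both stand tight together up against the gland. Lean on them there for a moment with a steady push of about 10 newtons to be sure that they are home, without hammering or forcing anything at any time, then let go; leave everything else on the bench where it lies.

Things in the scene. Friction and masses are not known exactly. Their poses are not given: they have to be found in the camera images.
- stop: the orange plastic stroke stop, a loose sprung C-clip, mouth down on the mat among a blue and a green one (order varies); 32 mm long along x (the bore's direction), 42 mm wide, 70 mm tall, 94 g. Origin: centre of its underside between the lip tips, z up. The same both ways round. Two sprung jaws: mouth 32 mm wide at the lip tips, throat 20 mm wide 12 mm below the bore's axis
- stop_rib (a point): middle of the orange stop's grip rib, 57 mm above its origin; axes as the stop's. The rib is 14 mm thick along y and 32 mm long along x; its flat sides run from 43 mm (top of crown and jaws) to 70 mm above the origin: grip it across them from above
- stop_bore (a point): middle of the orange stop's bore, 22.1 mm above its origin. Pushed straight down on the rod, the lips meet it when this is 24 mm above the rod's axis; about 12 to 18 N spread the jaws, most in the first 6 mm, then less and less; over the last 8 mm it draws itself on until the crown is on the rod and this point on the rod's axis. Takes 3 mm of sideways error. More than 28 N on the rod breaks it
- rod: the cylinder's chrome rod, fixed, 30 mm thick, level across the bench, its grey eye end in a wooden rest. Origin: on the bench straight below the eye's pin, z up, +x along the rod from the eye to the gland. The eye end (94 mm high) fills x = 0 to 44 mm; then it is bare up to the yellow stop. The gland of the red barrel (101 mm high) begins at 195 to 235 mm; not measured: find it by feel or eye
- rod_axis (a point): a point on the rod's axis, 68 mm above the bench and 100 mm from the eye's pin; axes as the rod's (+x to the gland). The chrome is greased and slippery
- fitted_stop: the yellow stop already on the rod, same section, 24 mm long. Origin: on the rod's axis at half its length, axes as the rod's. It stands 5 to 18 mm off the gland and only slides along the rod, with 2 to 3 N of drag, to the gland, a hard stop. With the orange stop touching it the middles are 28 mm apart. It is home when it yields no more to a steady push of 10 N; over 18 N harms the rod wiper
- short_stop: a blue stop 24 mm long on the mat, not wanted; origin as the orange one's; leave it
- long_stop: a green stop 40 mm long on the mat, not wanted; origin as the orange one's; leave it
- mat: the black rubber mat under the loose stops, fixed, 115 x 300 x 4 mm, origin at the centre of its underside, x along its short side
- bolt_bin: dark green open bin full of bolts, 150 x 100 x 65 mm, origin at the centre of its underside; leave it
- grease_tin: yellow tin, 74 mm across, 110 mm tall, origin at the centre of its underside; leave it
- wrench: spanner 200 mm long lying along its x axis, origin at the middle of its underside; leave it
- gland_ring: brass ring 66 mm across, 12 mm tall, origin at the centre of its underside; leave it
- clevis_pin: steel pin standing on end, 25 mm across with a 34 mm head, 75 mm tall, origin at the centre of its underside; leave it
Mind the look-alikes: they are no part of the job. What is shaped like the stop but pink is not meant.

How it is judged:
By the outcome, as a careful person would: the job done as asked, in the order asked, and still so for the second after the job is handed in, with the robot touching nothing.
It also fails if it takes over 61 s, if anything falls off the work surface, if the arm or the gripper's body presses on something with over 40 N, if the wrist force passes 120 N, or if a joint passes its speed limit or range.

## Robot

A 7-joint arm with a two-finger parallel gripper is mounted at the origin on the work surface. World frame = base frame: x ahead of the robot, y to its left, z up, the work surface at z = 0. Lengths are in m, angles in rad, forces in N, time in s.
With the tool pointing down it reaches from about 0.4 to 0.875 m from the base axis. Payload 4.4 kg.
Tool frame: the origin (TCP) lies on the mounting face of the last link; the fingertips stand 173 mm ahead of it and the grasp point (between the pads) lies 155 mm ahead of it; z points along the fingers, y is the line along which they close (so a half turn about z gives the same grasp; the last joint's range is limited). The gripper opens to 85 mm and grips with 20 to 120 N. Pads are 22 mm wide; open, the fingers measure 114 mm over their backs; the gripper's body (76 mm by 85 mm) begins 54 mm behind the grasp point. The pads swing forward as they close: fully open they stand 13 mm farther back than shut.
Start: joints at [-0.066, 0.628, 0.038, 1.517, -0.027, 0.996, -0.02], TCP at [0.65, 0, 0.405] pointing down, gripper open.
Joint ranges: [-3.06, 3.06], [-0.37, 2.12], [-1.25, 1.32], [0.18, 2.47], [-1.1, 4.24], [0.23, 1.98], [-2.94, 2.94]. Speed limits (rad/s): [2.57, 2.57, 3.14, 3.14, 3.14, 3.14, 3.14].

## Interface

Orientations are given as a rotation vector (axis times angle).
In Python, from plant import sensors, imaging, close_job gives the robot as it stands.
- The arm moves only by the tool step_arm, never from a script. Its argument "targets" is text: rows parted by semicolons, each of 4 numbers parted by spaces: the shift along the world's x, y, z in mm, then the turn about the world's z in degrees. In form: tx ty tz roll; .... A call has 1 to 20 rows; each row shifts and turns the commanded pose from where the row before left it; what a row does not reach is not made up. A row lasts 1/8 s, in which the tool goes at most 62.5 mm and 10.7 degrees, less where a joint would pass 70% of its speed; a pose out of reach is approached as far as the arm can. A call is refused whole if a number of a shift passes 62.5 or a number of a turn 10.7, either way. A call with a gripper value outside its range is refused whole. "claw" is the closure, from 0 (fully open) to 1 (shut), set as the call begins (left out, the last holds). The fingers move at their own pace and stop on an object; "squeeze" is the grip in N (left out, the last holds). Time passes only in rows, so rows that do not move let the fingers close. It gives the time, the measured TCP pose, the force, the opening and the grip force at its end, in the units of the state.
- sensors.sense(): the state, without advancing time (a new reading comes with each control period).
- imaging.capture(name): name is "scene" or "side" or "wrist"; returns (picture, depth): 384x512x3 uint8, blue, green, red; 384x512 float32, m along the optical axis (not along the pixel's ray), 0 where there is no reading.
- imaging.camera_info(name): a dict with "intrinsics" (3x3 intrinsics, pixels), "camera_from_world" (4x4, takes a point from world to camera coordinates). Camera axes: x right, y up, looking along -z (the intrinsics and any distortion apply to the point x, -y, -z); pixel columns grow to the right and rows downward; lengths in m; the calibration is good to about 2 mm. A picture is of the moment at which its call begins: read the wrist's pose just before it. camera_info takes no time and is no camera call; for the wrist camera it gives the pose at the moment of the call.
- close_job(): hands the job in; it is judged then, once.
The state is a dict: "clock": time; "qpos": joint angles; "qd": joint speeds; "effort": joint torques, N m; "tool_pos": TCP position; "tcp_rot": TCP orientation; "force": force on the tool from outside, world axes, zero at the start; "torque": the same for the moment, N m; "gripper_width": finger opening in m; "grasp_force": force on a finger pad.
Only numpy, scipy, OpenCV 4.12 (cv2) and the standard library are available. Lean on these libraries where they do the work, as an engineer would, in place of code of your own. Each camera call takes 0.05 s, during which the arm holds its last target. There are 200 camera calls.

## Working session

There is one attempt and no reset: what is moved stays moved. The work goes in short steps, Python scripts to look and compute and a tool call to move; the robot and the scene stay as the last step left them, time stands still between calls to the robot, and variables do not carry over. Pictures are saved under pics/ and viewed, at most 10 in all, crops included, and the job is handed in when it is done.

Besides the shell and the picture viewer there is one more tool, called as name(argument=value, ...), one argument or row to a line, values as JSON. step_arm: Moves the arm, as the interface text tells. Its arguments: {"type":"object","properties":{"targets":{"type":"string"},"claw":{"type":"number"},"squeeze":{"type":"number"}},"required":["targets"]}

```bash
mkdir -p pics
cat > h.py <<'E'
import numpy as np, cv2
from plant import sensors, imaging, close_job
def cap(name):
    info=imaging.camera_info(name); im,d=imaging.capture(name)
    return im,d,np.array(info["intrinsics"]),np.array(info["camera_from_world"])
def world(K,T,d):
    v,u=np.mgrid[:d.shape[0],:d.shape[1]]
    x=(u-K[0,2])/K[0,0]*d; y=(v-K[1,2])/K[1,1]*d
    P=np.stack([x,-y,-d,np.ones_like(d)],-1)@np.linalg.inv(T).T
    P[d<=0]=np.nan
    return P[...,:3]
E
python3 - <<'E'
from h import *
for n in("scene","side"):
    im,d,K,T=cap(n); np.savez(n+".npz",im=im,d=d,K=K,T=T); cv2.imwrite(f"pics/{n}0.png",im)
    print(n,imaging.camera_info(n).keys(),np.linalg.inv(T)[:3,3].round(3))
s=sensors.sense(); print(s)
E
```

```text
scene dict_keys(['intrinsics', 'camera_from_world']) [ 1.423 -0.319  0.89 ]
side dict_keys(['intrinsics', 'camera_from_world']) [-0.036  0.894  0.866]
{'clock': 0.1, 'qpos': array([-0.06577707,  0.62923009,  0.03844102,  1.51831312, -0.02703618,
        0.99631121, -0.01998451]), 'qd': array([-0.00229136, -0.00092432,  0.00044378, -0.0017846 , -0.00065513,
        0.00080139, -0.00047188]), 'effort': array([ 3.65140630e-03, -5.64529252e+01,  1.23032581e+00, -1.93971133e+01,
        1.11524854e-02,  5.46943455e-03, -1.37002465e-05]), 'tool_pos': array([6.49715231e-01, 2.47552074e-05, 4.03881540e-01]), 'tcp_rot': array([-2.22058916e+00, -2.22053335e+00,  1.92021739e-03]), 'force': array([-0.21954571, -0.67071506,  0.03053135]), 'torque': array([-0.04305513,  0.01914584,  0.00017677]), 'grasp_force': 0.0, 'gripper_width': 0.08536220942219823}
```

View pics/scene0.png

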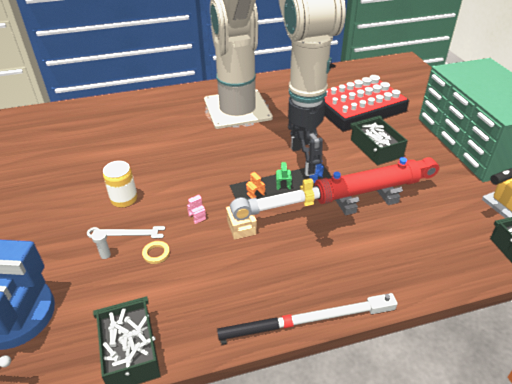

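View pics/side0.png

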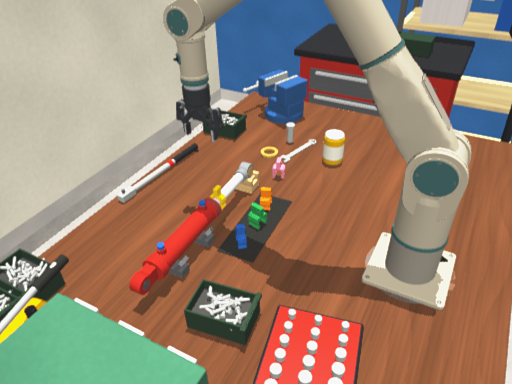

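Scene view: the candidates are the orange stop (256,185), green (284,176), blue (318,173), the pink decoy (196,208) and the fitted yellow stop (308,191). The rod eye is at (240,210). In the side view, orange is at (265,199), between the pink decoy (279,168) and green (258,215). I choose the orange one on the mat. Next I measure and crop.

```bash
cat > m.py <<'E'
from h import *
crops=[]
for n,boxes in(("scene",(180,150,350,240)),("side",(180,150,300,260))):
    z=np.load(n+".npz"); im,d,K,T=[z[k] for k in("im","d","K","T")]
    P=world(K,T,d); hsv=cv2.cvtColor(im,cv2.COLOR_BGR2HSV)
    x0,y0,x1,y1=boxes; roi=np.zeros(d.shape,bool); roi[y0:y1,x0:x1]=1
    print(n,"table z",np.nanmedian(P[300:320,60:90,2] if n=="scene" else P[120:130,380:390,2]))
    for c,lo,hi in(("orange",(7,170,120),(18,255,255)),("yellow",(20,170,120),(32,255,255)),("green",(45,150,60),(75,255,255)),("blue",(105,150,60),(125,255,255)),("red",(0,190,90),(4,255,255))):
        m=(cv2.inRange(hsv,lo,hi)>0)&roi
        nn,l,st,ce=cv2.connectedComponentsWithStats(m.astype(np.uint8))
        for i in range(1,nn):
            if st[i,4]<25: continue
            Q=P[(l==i)&(P[...,2]==P[...,2])]; Q=Q[(Q[:,2]>0)]
            if len(Q)<10: continue
            top=Q[Q[:,2]>np.percentile(Q[:,2],98)-0.008]
            print(" ",c,st[i,4],ce[i].round(),"med",np.median(Q,0).round(4),"min",np.percentile(Q,2,0).round(4),"max",np.percentile(Q,98,0).round(4),"top",top.mean(0).round(4),len(top))
    # chrome+eye: bright low-sat pixels between 50..100 mm
    m=roi&(hsv[...,1]<70)&(P[...,2]>0.045)&(P[...,2]<0.1)
    Q=P[m]; vx,vy,cx,cy=cv2.fitLine(Q[:,:2].astype(np.float32),cv2.DIST_HUBER,0,.001,.001).ravel()
    print(" rod",len(Q),"ang",np.degrees(np.arctan2(vy,vx)),cx,cy,Q.min(0).round(3),Q.max(0).round(3))
    c=cv2.resize(im[y0:y1,x0:x1],None,fx=3.2,fy=3.2,interpolation=cv2.INTER_CUBIC); cv2.imwrite(f"pics/{n}_crop.png",c)
E
python3 m.py
```

```text
scene table z -0.0004912612587794629
  orange 138 [256. 187.] med [ 0.4794 -0.0611  0.0372] min [ 0.4551 -0.0822  0.0045] max [ 0.4891 -0.0403  0.0705] top [ 0.4804 -0.0608  0.0667] 23
  blue 108 [318. 172.] med [0.4634 0.1265 0.0383] min [0.4464 0.1072 0.0098] max [0.4747 0.147  0.0675] top [0.4979 0.1132 0.0925] 14
  blue 32 [336. 174.] med [0.5769 0.1288 0.1191] min [0.5659 0.1235 0.1133] max [0.584  0.1366 0.1219] top [0.576  0.1294 0.1189] 27
 rod 1183 ang -89.867775 0.586637 -0.085154064 [ 0.457 -0.252  0.045] [0.618 0.159 0.096]
side table z 0.20923490362616246
  orange 188 [266. 198.] med [ 0.4624 -0.05    0.0392] min [ 0.4489 -0.1403  0.002 ] max [ 0.5043 -0.0378  0.0763] top [ 0.4661 -0.059   0.0734] 15
  yellow 160 [219. 195.] med [0.5683 0.0559 0.0906] min [0.5545 0.0141 0.0104] max [0.5904 0.0641 0.1184] top [0.573  0.0528 0.1156] 36
  yellow 26 [265. 189.] med [ 0.4666 -0.0583  0.0745] min [ 0.4537 -0.0672  0.0713] max [ 0.4804 -0.0507  0.0776] top [ 0.4671 -0.0583  0.0745] 26
  green 296 [257. 215.] med [0.4481 0.0372 0.0458] min [0.4286 0.0142 0.0054] max [0.471  0.0509 0.0762] top [0.4504 0.0309 0.0734] 46
  blue 220 [241. 236.] med [0.4443 0.1364 0.045 ] min [0.4301 0.1211 0.004 ] max [0.4688 0.1492 0.0766] top [0.4494 0.1302 0.0736] 38
  red 879 [196. 225.] med [0.5515 0.1926 0.0897] min [0.5405 0.1101 0.0626] max [0.5833 0.279  0.101 ] top [0.5665 0.1859 0.0971] 335
 rod 531 ang -83.34006 0.5618839 0.011845158 [ 0.46  -0.254  0.045] [0.599 0.295 0.097]
```

View pics/scene_crop.png

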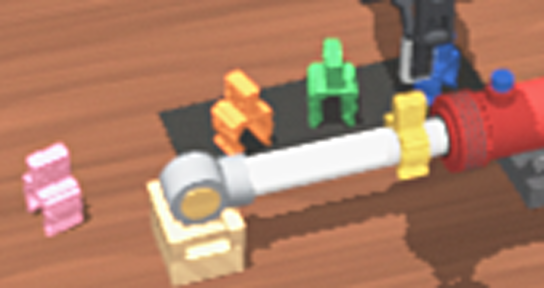

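The crop shows the orange clip on the mat, left of the green one, mouth down and turned a bit against the rod. I'll go over it for a wrist view.

step_arm(
  targets="-45 -15 0 0; -45 -15 0 0; -45 -15 0 0; -15 -10 0 0; 0 0 0 0; 0 0 0 0",
)

```text
clock: 0.85
tool_pos: [0.5015, -0.0544, 0.4048]
tcp_rot: [2.22, 2.222, 0.003]
force: [0.6, 0.9, 0.4]
gripper_width: 0.0852
grasp_force: 0.0
```

Run:
```python
from h import *
s=sensors.sense(); print(s["tool_pos"],s["tcp_rot"],s["force"])
im,d,K,T=cap("wrist"); np.savez("wrist.npz",im=im,d=d,K=K,T=T); cv2.imwrite("pics/w0.png",im); print(np.linalg.inv(T).round(3))
```

```text
[ 0.50148188 -0.05438634  0.40480766] [2.21990553 2.22161154 0.00255041] [0.62643027 0.92840589 0.41770971]
[[ 1.     0.    -0.002  0.501]
 [ 0.     0.961  0.276  0.016]
 [ 0.002 -0.276  0.961  0.373]
 [ 0.     0.     0.     1.   ]]
```

View pics/w0.png

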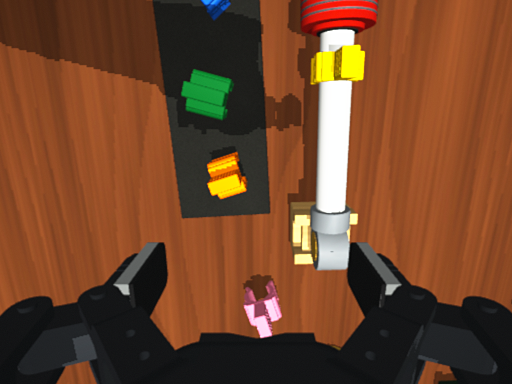

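The wrist view shows orange at (226,176), green (207,94), the pink decoy (262,305), the rod from the eye (330,250) to the gland (338,28), and the yellow stop (338,65). Next I measure these from the depth.

```bash
cat > mw.py <<'E'
from h import *
z=np.load("wrist.npz"); im,d,K,T=[z[k] for k in("im","d","K","T")]
P=world(K,T,d); hsv=cv2.cvtColor(im,cv2.COLOR_BGR2HSV)
def comp(lo,hi,box):
    x0,y0,x1,y1=box; m=np.zeros(d.shape,bool); m[y0:y1,x0:x1]=cv2.inRange(hsv[y0:y1,x0:x1],lo,hi)>0
    return m
def rect(Q,t):
    r=cv2.minAreaRect((Q[:,:2]*1000).astype(np.float32)); print(t,len(Q),[np.round(a,1) for a in r],"z",np.percentile(Q[:,2],[5,50,95]).round(4))
print("mat z",np.nanmedian(P[190:205,195:250,2]),"bench",np.nanmedian(P[60:150,285:295,2]))
o=P[comp((3,120,60),(32,255,255),(195,140,260,210))]
print("hist z",np.histogram(o[:,2],bins=np.arange(0,.09,.005)))
rect(o[o[:,2]>.066],"orange rib"); rect(o[(o[:,2]>.035)&(o[:,2]<.055)],"orange crown"); rect(o[o[:,2]>.03],"all")
g=P[comp((45,100,40),(75,255,255),(170,60,245,125))]; rect(g[g[:,2]>.066],"green rib")
y=P[comp((20,120,80),(35,255,255),(295,40,370,90))]; print("yz",np.histogram(y[:,2],bins=np.arange(0,.13,.01))); rect(y[y[:,2]>.105],"yellow rib"); rect(y[y[:,2]>.08],"yellow")
box=np.zeros(d.shape,bool); box[85:200,310:360]=1
Q=P[box&(hsv[...,1]<80)&(P[...,2]>.072)]; rect(Q,"rod")
for yy in np.arange(Q[:,1].min(),Q[:,1].max(),.01):
    q=Q[abs(Q[:,1]-yy)<.004]
    if len(q)>5: t=q[q[:,2]>q[:,2].max()-.002]; print(yy.round(3),"x mid",((q[:,0].min()+q[:,0].max())/2).round(4),"toppts",t[:,0].mean().round(4),"w",np.ptp(q[:,0]).round(4),"zmax",np.percentile(q[:,2],98).round(4))
e=np.zeros(d.shape,bool); e[200:275,305:360]=1
E_=P[e&(hsv[...,1]<80)&(P[...,2]>.07)]; print("eye",np.percentile(E_,[1,99],0).round(4))
r=P[comp((0,150,80),(6,255,255),(295,0,385,45))]; print("red",np.percentile(r,[1,99],0).round(4))
cv2.imwrite("pics/wc.png",cv2.resize(im[140:215,180:275],None,fx=6,fy=6,interpolation=cv2.INTER_CUBIC))
E
python3 mw.py
```

```text
mat z 0.0029191565234132633 bench -0.0013366120051420127
hist z (array([128,  30,  10,  11,  17,  21,   6,  23, 291, 304,  25,  30,  36,
        33, 426,   0,   0]), array([0.   , 0.005, 0.01 , 0.015, 0.02 , 0.025, 0.03 , 0.035, 0.04 ,
       0.045, 0.05 , 0.055, 0.06 , 0.065, 0.07 , 0.075, 0.08 , 0.085]))
orange rib 457 [array([467.4, -60.6]), array([32. , 14.4]), np.float64(18.3)] z [0.0685 0.0725 0.0737]
orange crown 643 [array([467.6, -60.7]), array([32. , 42.3]), np.float64(18.2)] z [0.0404 0.045  0.0488]
all 1174 [array([467.5, -60.7]), array([32.1, 42.3]), np.float64(18.1)] z [0.041  0.0467 0.0734]
green rib 687 [array([450.4,  27. ]), array([14.6, 40. ]), np.float64(75.4)] z [0.0709 0.0726 0.0739]
yz (array([  1,   0,   0,   0,  49,  11,  43,  42, 695,  93, 102, 610]), array([0.  , 0.01, 0.02, 0.03, 0.04, 0.05, 0.06, 0.07, 0.08, 0.09, 0.1 ,
       0.11, 0.12]))
yellow rib 658 [array([574.1,  49.6]), array([14.4, 23.6]), np.float64(1.3)] z [0.1091 0.1144 0.1156]
yellow 1500 [array([574.3,  49.6]), array([42.3, 23.6]), np.float64(1.1)] z [0.0834 0.0968 0.1154]
rod 3261 [array([576.1, -20.8]), array([ 28.4, 111. ]), np.float64(1.6)] z [0.0738 0.08   0.0822]
-0.076 x mid 0.5772 toppts 0.5781 w 0.0275 zmax 0.0825
-0.066 x mid 0.5776 toppts 0.5777 w 0.0275 zmax 0.0827
-0.056 x mid 0.5771 toppts 0.5779 w 0.0277 zmax 0.0824
-0.046 x mid 0.5769 toppts 0.5766 w 0.0282 zmax 0.0825
-0.036 x mid 0.5766 toppts 0.5767 w 0.0272 zmax 0.0828
-0.026 x mid 0.5764 toppts 0.5765 w 0.0275 zmax 0.0825
-0.016 x mid 0.5758 toppts 0.5758 w 0.0275 zmax 0.0826
-0.006 x mid 0.5757 toppts 0.5754 w 0.0285 zmax 0.0826
0.004 x mid 0.5752 toppts 0.5755 w 0.0271 zmax 0.0826
0.014 x mid 0.5751 toppts 0.5755 w 0.028 zmax 0.0827
0.024 x mid 0.5751 toppts 0.5747 w 0.0279 zmax 0.0826
0.034 x mid 0.5748 toppts 0.5748 w 0.0274 zmax 0.0822
eye [[ 0.5436 -0.1491  0.0719]
 [ 0.5954 -0.0426  0.2579]]
red [[nan nan nan]
 [nan nan nan]]
```

View pics/wc.png

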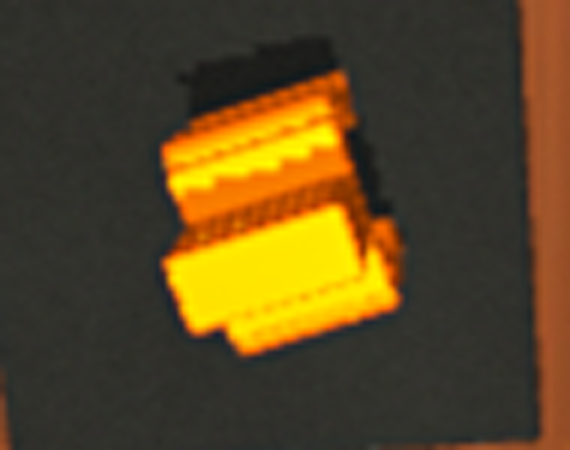

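The crop confirms the orange stop: its rib is 32.0 x 14.4 mm with its top at 73 mm, as the 4 mm mat plus 70 mm requires. It is centred at (467.5, -60.7) mm with the bore at +18.2°. The rod's direction is about 91.4°, at x ≈ 576. So I turn -71.8° to grasp and +73° afterwards.

step_arm(
  targets="-5 -1 -20 -10.3; -5 -1 -20 -10.3; -5 -1 -20 -10.3; -5 -1 -20 -10.3; -5 -1 -20 -10.3; -5 -1 -20 -10.3; -4 0 -20 -10; 0 0 0 0; 0 0 0 0",
  claw=0.4,
  squeeze=80,
)

```text
clock: 2.02
tool_pos: [0.467, -0.0607, 0.2649]
tcp_rot: [3.101, 0.503, 0.002]
force: [0.8, -0.1, 0.0]
gripper_width: 0.0514
grasp_force: 0.0
```

Run:
```python
from h import *
s=sensors.sense(); print(s["tool_pos"],s["tcp_rot"],s["force"],s["gripper_width"])
im,d,K,T=cap("wrist"); cv2.imwrite("pics/w1.png",im)
P=world(K,T,d);hsv=cv2.cvtColor(im,cv2.COLOR_BGR2HSV)
m=(cv2.inRange(hsv,(3,120,60),(19,255,255))>0)|(cv2.inRange(hsv,(19,120,60),(32,255,255))>0)
m&=(P[...,2]>.066)&(P[...,2]<.08)&(abs(P[...,0]-.467)<.04)&(abs(P[...,1]+.06)<.04)
Q=P[m]; print(len(Q)); 
if len(Q)>20: print(cv2.minAreaRect((Q[:,:2]*1000).astype(np.float32)),np.median(Q[:,2]))
```

```text
[ 0.46698922 -0.06069515  0.26494804] [3.10085240e+00 5.02580066e-01 1.71831652e-03] [ 0.8496861  -0.09010959  0.03141312] 0.05136677792965444
1361
((468.2440490722656, -60.58284378051758), (32.25027847290039, 14.50062370300293), 19.33165740966797) 0.07255857677684618
```

step_arm(
  targets="1 0 -14 0.3; 0 0 -14 0.3; 0 0 -10 0; 0 0 -4 0; 0 0 0 0",
)

```text
clock: 2.7
tool_pos: [0.4669, -0.0611, 0.2224]
tcp_rot: [-3.099, -0.513, 0.001]
force: [-0.3, -0.7, 0.2]
gripper_width: 0.0514
grasp_force: 0.0
```

step_arm(
  targets="0 0 0 0; 0 0 0 0; 0 0 0 0; 0 0 0 0; 0 0 0 0; 0 0 0 0",
  claw=1,
)

```text
clock: 3.45
tool_pos: [0.4672, -0.061, 0.223]
tcp_rot: [3.099, 0.513, 0.001]
force: [-0.2, 1.2, 5.7]
gripper_width: 0.0127
grasp_force: 78.7
```

step_arm(
  targets="0 0 5 0; 0 0 20 0; 0 0 40 0; 0 0 42 0; 15 7 0 10.4; 15 7 0 10.4; 15 7 0 10.4; 15 7 0 10.4; 15 7 0 10.4; 15 8 0 10.3; 18 8 0 10.3; 0 0 0 0; 0 0 0 0; 0 0 0 0",
)

```text
clock: 5.2
tool_pos: [0.5742, -0.0104, 0.3296]
tcp_rot: [-2.196, -2.246, 0.002]
force: [-0.2, 0.7, -1.0]
gripper_width: 0.0125
grasp_force: 78.1
```

Run:
```python
from h import *
s=sensors.sense(); print(s["tool_pos"],s["tcp_rot"],s["force"],s["gripper_width"],s["grasp_force"])
im,d,K,T=cap("wrist"); cv2.imwrite("pics/w2.png",im); np.savez("w2.npz",im=im,d=d,K=K,T=T)
P=world(K,T,d);hsv=cv2.cvtColor(im,cv2.COLOR_BGR2HSV)
m=(cv2.inRange(hsv,(3,120,60),(32,255,255))>0)&(abs(P[...,0]-.576)<.05)&(abs(P[...,1]+.01)<.035)&(P[...,2]>.1)
Q=P[m]; print(len(Q),np.histogram(Q[:,2],bins=np.arange(.1,.22,.01)))
for a,b in((.14,.165),(.165,.19),(.1,.2)):
    q=Q[(Q[:,2]>a)&(Q[:,2]<b)]
    if len(q)>20: print(a,cv2.minAreaRect((q[:,:2]*1000).astype(np.float32)),len(q))
r=P[(hsv[...,1]<80)&(P[...,2]>.072)&(P[...,2]<.09)&(abs(P[...,0]-.576)<.02)&(P[...,1]>-.07)&(P[...,1]<.06)]
for y in np.arange(-.06,.06,.01):
    q=r[abs(r[:,1]-y)<.004]
    if len(q)>10: print(y.round(3),((q[:,0].min()+q[:,0].max())/2).round(4),np.ptp(q[:,0]).round(4))
```

```text
[ 0.57419348 -0.01042937  0.32960005] [-2.19638381e+00 -2.24556295e+00  1.91541196e-03] [-0.17158449  0.6991447  -0.9924648 ] 0.012538626628374506 78.13270211219788
4976 (array([   0,  118,  256,  113,  626,  964,  289, 2039,  247,   61,  126]), array([0.1 , 0.11, 0.12, 0.13, 0.14, 0.15, 0.16, 0.17, 0.18, 0.19, 0.2 ,
       0.21]))
0.14 ((573.113037109375, -0.9454641342163086), (42.30916976928711, 17.24710464477539), 1.9273028373718262) 1742
0.165 ((571.14453125, -7.221292495727539), (33.025909423828125, 34.0067138671875), 56.078651428222656) 2423
0.1 ((576.0472412109375, 0.2155609130859375), (50.18832778930664, 41.531471252441406), 43.349647521972656) 4713
-0.02 0.5724 0.0192
-0.01 0.5738 0.0238
0.0 0.5756 0.0276
0.01 0.5754 0.0272
0.02 0.5756 0.0277
0.03 0.5753 0.0274
0.04 0.5766 0.0238
```

View pics/w2.png

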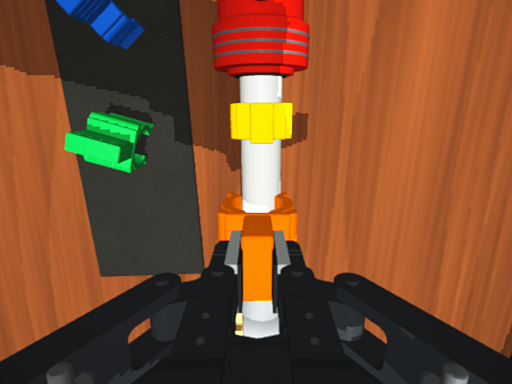

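The wrist view shows the orange stop held, rib at (258,262) and crown at (258,222), over the rod. Yellow is at (261,121) and the gland edge at about row 73. The jaws' middle is at x=573.1 mm against 575.5 for the rod, so I shift +2 mm in x and go down.

step_arm(
  targets="2 0 -8 0; 0 0 -10 0; 0 0 -10 0; 0 0 -6 0; 0 0 0 0; 0 0 0 0",
)

```text
clock: 6.0
tool_pos: [0.5772, -0.01, 0.2959]
tcp_rot: [2.194, 2.248, 0.001]
force: [0.4, 0.3, -1.0]
gripper_width: 0.0127
grasp_force: 78.1
```

step_arm(
  targets="0 0 -2 0; 0 0 -2 0; 0 0 -1.5 0; 0 0 0 0",
)

```text
clock: 6.5
tool_pos: [0.5769, -0.0099, 0.2901]
tcp_rot: [-2.194, -2.248, 0.0]
force: [0.5, 0.1, -0.7]
gripper_width: 0.0127
grasp_force: 78.1
```

step_arm(
  targets="0 0 -1 0; 0 0 -1 0; 0 0 -1 0",
)

```text
clock: 6.88
tool_pos: [0.5772, -0.01, 0.288]
tcp_rot: [2.194, 2.248, 0.001]
force: [-1.9, -0.5, 7.2]
gripper_width: 0.0125
grasp_force: 79.5
```

step_arm(
  targets="0 0 -1 0; 0 0 -1 0",
)

```text
clock: 7.12
tool_pos: [0.5773, -0.01, 0.2867]
tcp_rot: [2.193, 2.248, 0.002]
force: [-3.3, -0.5, 13.3]
gripper_width: 0.0128
grasp_force: 80.3
```

Contact came at 289 mm as predicted. The -x side force says I'm about 1 mm too far in +x, so I ease that off.

step_arm(
  targets="-0.6 0 -1 0; -0.4 0 -1 0; 0 0 -1 0",
)

```text
clock: 7.5
tool_pos: [0.577, -0.01, 0.2845]
tcp_rot: [2.192, 2.246, 0.004]
force: [-2.8, 1.0, 16.2]
gripper_width: 0.0125
grasp_force: 80.5
```

step_arm(
  targets="0 0 -1 0; 0 0 -1 0; 0 0 -1 0",
)

```text
clock: 7.88
tool_pos: [0.5768, -0.01, 0.281]
tcp_rot: [2.193, 2.247, 0.004]
force: [-1.6, -0.9, 10.2]
gripper_width: 0.0124
grasp_force: 79.8
```

step_arm(
  targets="0 0 -1 0; 0 0 -1 0; 0 0 -1 0; 0 0 -1 0",
)

```text
clock: 8.38
tool_pos: [0.5766, -0.01, 0.2759]
tcp_rot: [2.193, 2.247, 0.002]
force: [-0.0, -0.9, 3.3]
gripper_width: 0.0124
grasp_force: 78.8
```

step_arm(
  targets="0 0 -1.5 0; 0 0 -1.5 0; 0 0 -1.5 0; 0 0 -1.5 0; 0 0 -1.5 0",
)

```text
clock: 9.0
tool_pos: [0.5761, -0.01, 0.2673]
tcp_rot: [-2.194, -2.248, 0.0]
force: [2.3, 0.9, -3.8]
gripper_width: 0.013
grasp_force: 77.9
```

step_arm(
  targets="0 0 -1 0; 0 0 -0.7 0; 0 0 -0.5 0; 0 0 0 0",
)

```text
clock: 9.5
tool_pos: [0.5763, -0.01, 0.2657]
tcp_rot: [2.194, 2.248, 0.001]
force: [3.5, -0.3, -2.4]
gripper_width: 0.0124
grasp_force: 78.1
```

step_arm(
  targets="0.6 0 -0.6 0; 0.3 0 -0.4 0; 0 0 0 0",
)

```text
clock: 9.88
tool_pos: [0.5766, -0.01, 0.2651]
tcp_rot: [-2.194, -2.248, 0.001]
force: [-0.8, 0.0, 5.5]
gripper_width: 0.0126
grasp_force: 79.2
```

step_arm(
  targets="0 0 -0.5 0; 0 0 0 0",
)

```text
clock: 10.12
tool_pos: [0.5766, -0.01, 0.265]
tcp_rot: [-2.194, -2.248, 0.001]
force: [-2.4, 1.3, 8.8]
gripper_width: 0.0123
grasp_force: 79.9
```

Seated: the height stops at 265 mm, as predicted, with force rising. I unload and slide toward the yellow stop.

step_arm(
  targets="-0.2 0 0.7 0; 0 1 0 0; -0.1 2 0 0; -0.1 4 0 0; -0.1 4 0 0; -0.1 4 0 0; -0.1 4 0 0; -0.1 3 0 0; 0 2 0 0; 0 1 0 0; 0 0 0 0",
)

```text
clock: 11.5
tool_pos: [0.5762, 0.0141, 0.2651]
tcp_rot: [2.194, 2.247, -0.001]
force: [-0.2, -1.6, 5.0]
gripper_width: 0.0127
grasp_force: 79.1
```

step_arm(
  targets="0 1 0 0; 0 1 0 0; -0.1 1 0 0; 0 1 0 0",
)

```text
clock: 12.0
tool_pos: [0.5761, 0.0179, 0.2651]
tcp_rot: [2.194, 2.246, -0.001]
force: [0.3, -1.6, 5.8]
gripper_width: 0.0128
grasp_force: 79.1
```

step_arm(
  targets="0 1 0 0; 0 1 0 0; -0.1 1 0 0",
)

```text
clock: 12.38
tool_pos: [0.576, 0.0207, 0.2651]
tcp_rot: [2.194, 2.246, -0.002]
force: [0.4, -3.5, 5.1]
gripper_width: 0.0128
grasp_force: 79.2
```

step_arm(
  targets="0 1 0.4 0; 0 1 0 0; 0 1 0 0",
)

```text
clock: 12.75
tool_pos: [0.576, 0.0246, 0.2651]
tcp_rot: [2.194, 2.248, -0.001]
force: [0.2, -2.6, 3.1]
gripper_width: 0.0127
grasp_force: 78.8
```

step_arm(
  targets="-0.1 1 0 0; 0 1 0 0; 0 1 0 0",
)

```text
clock: 13.12
tool_pos: [0.5759, 0.0281, 0.2651]
tcp_rot: [2.194, 2.248, 0.0]
force: [1.8, -4.0, 3.2]
gripper_width: 0.0126
grasp_force: 78.8
```

Run:
```python
from h import *
s=sensors.sense(); print(s["tool_pos"],s["force"])
im,d,K,T=cap("wrist"); cv2.imwrite("pics/w3.png",im)
P=world(K,T,d);hsv=cv2.cvtColor(im,cv2.COLOR_BGR2HSV)
r=(abs(P[...,0]-.576)<.01)
for c,lo,hi in(("yellow",(23,120,60),(35,255,255)),("red",(0,150,60),(4,255,255)),("orange",(6,120,60),(20,255,255)),("white",(0,0,120),(180,70,255))):
    Q=P[r&(cv2.inRange(hsv,lo,hi)>0)&(P[...,2]>.06)&(P[...,2]<.12)&(P[...,1]>0)&(P[...,1]<.2)]
    print(c,len(Q),np.percentile(Q,[1,99],0).round(4) if len(Q) else "")
```

```text
[0.57585605 0.02810647 0.26511947] [ 1.81552965 -3.98852527  3.16566392]
yellow 2637 [[0.5671 0.0464 0.0856]
 [0.5857 0.0699 0.116 ]]
red 4739 [[0.5662 0.0811 0.0879]
 [0.5858 0.1342 0.1076]]
orange 2079 [[0.5682 0.0149 0.0873]
 [0.5854 0.0456 0.1177]]
white 969 [[0.5662 0.0395 0.0757]
 [0.5859 0.0917 0.1192]]
```

View pics/w3.png

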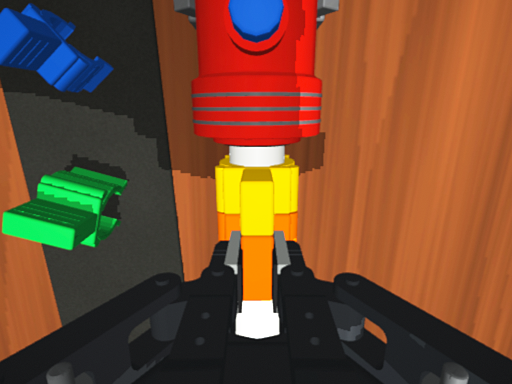

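The view shows orange tight against yellow (seam near row 212 at the jaws). About 11 mm of chrome is left to the gland (rows 147-165). Next I push on 8 mm, then creep.

step_arm(
  targets="0 1 0 0; 0 1 0 0; -0.1 1 0 0; 0 1 0 0; 0 1 0 0; 0 1 0 0; -0.1 1 0 0; 0 1 0 0",
)

```text
clock: 14.18
tool_pos: [0.5756, 0.0361, 0.2651]
tcp_rot: [2.194, 2.248, 0.0]
force: [0.7, -4.2, 3.0]
gripper_width: 0.0123
grasp_force: 78.8
```

step_arm(
  targets="0 0.7 0 0; 0 0.7 0 0",
)

```text
clock: 14.42
tool_pos: [0.5756, 0.0374, 0.2651]
tcp_rot: [-2.194, -2.248, 0.0]
force: [0.1, -3.5, 2.5]
gripper_width: 0.0123
grasp_force: 78.8
```

step_arm(
  targets="0 0.7 0 0; 0 0.7 0 0",
)

```text
clock: 14.68
tool_pos: [0.5756, 0.0381, 0.2651]
tcp_rot: [2.194, 2.247, -0.001]
force: [2.0, -5.8, 3.5]
gripper_width: 0.0126
grasp_force: 78.9
```

step_arm(
  targets="0 0.4 0 0; 0 0 0 0",
)

```text
clock: 14.92
tool_pos: [0.5756, 0.0382, 0.2651]
tcp_rot: [2.194, 2.247, -0.002]
force: [1.2, -5.5, 2.9]
gripper_width: 0.0128
grasp_force: 78.9
```

step_arm(
  targets="0 0.4 0 0; 0 0 0 0",
)

```text
clock: 15.18
tool_pos: [0.5756, 0.0383, 0.2651]
tcp_rot: [2.194, 2.247, -0.002]
force: [1.0, -6.9, 2.7]
gripper_width: 0.0126
grasp_force: 78.9
```

Hard stop at the gland: it no longer yields. I bring the push up to about 10-11 N and hold.

step_arm(
  targets="0 0.4 0 0; 0 0.4 0 0; 0 0 0 0",
)

```text
clock: 15.55
tool_pos: [0.5756, 0.0384, 0.2652]
tcp_rot: [2.194, 2.246, -0.003]
force: [0.3, -8.1, 3.3]
gripper_width: 0.0127
grasp_force: 78.9
```

step_arm(
  targets="0 0.4 0 0; 0 0.4 0 0; 0 0 0 0; 0 0 0 0",
)

```text
clock: 16.05
tool_pos: [0.5756, 0.0386, 0.2652]
tcp_rot: [2.195, 2.245, -0.004]
force: [0.8, -9.3, 3.2]
gripper_width: 0.0126
grasp_force: 79.0
```

step_arm(
  targets="0 0.4 0 0; 0 0.2 0 0; 0 0 0 0; 0 0 0 0; 0 0 0 0; 0 0 0 0",
)

```text
clock: 16.8
tool_pos: [0.5756, 0.0388, 0.2652]
tcp_rot: [2.195, 2.244, -0.005]
force: [1.4, -10.3, 4.1]
gripper_width: 0.0125
grasp_force: 79.0
```

step_arm(
  targets="0 0 0 0; 0 0 0 0; 0 0 0 0; 0 0 0 0",
)

```text
clock: 17.3
tool_pos: [0.5756, 0.0387, 0.2652]
tcp_rot: [2.195, 2.244, -0.005]
force: [0.9, -10.9, 3.6]
gripper_width: 0.0126
grasp_force: 79.0
```

step_arm(
  targets="0 -0.7 0 0; 0 -0.7 0 0; 0 -0.6 0 0; 0 0 0 0",
)

```text
clock: 17.8
tool_pos: [0.5756, 0.0383, 0.2651]
tcp_rot: [2.195, 2.246, -0.002]
force: [1.5, -5.9, 3.0]
gripper_width: 0.0122
grasp_force: 79.0
```

step_arm(
  targets="0 -0.6 0 0; 0 -0.6 0 0; 0 0 0 0",
)

```text
clock: 18.18
tool_pos: [0.5756, 0.038, 0.2651]
tcp_rot: [2.194, 2.248, -0.001]
force: [1.0, -4.5, 2.7]
gripper_width: 0.0123
grasp_force: 79.0
```

step_arm(
  targets="0 0 0 0; 0 0 0 0; 0 0 0 0; 0 0 0 0",
  claw=0.4,
)

```text
clock: 18.68
tool_pos: [0.5755, 0.0391, 0.265]
tcp_rot: [-2.193, -2.248, 0.0]
force: [-0.2, -0.0, -0.6]
gripper_width: 0.0512
grasp_force: 0.0
```

step_arm(
  targets="0 0 5 0; 0 0 15 0; 0 0 30 0; 0 0 30 0; 0 -20 20 0; 0 -40 0 0; 0 -40 0 0; 0 0 0 0; 0 0 0 0; 0 0 0 0",
)

```text
clock: 19.92
tool_pos: [0.5757, -0.0599, 0.3655]
tcp_rot: [-2.192, -2.25, -0.001]
force: [-0.8, 0.2, -0.5]
gripper_width: 0.0511
grasp_force: 0.0
```

Run:
```python
from h import *
s=sensors.sense(); print(s["clock"],s["tool_pos"],s["force"],s["gripper_width"])
im,d,K,T=cap("wrist"); cv2.imwrite("pics/w4.png",im)
P=world(K,T,d);hsv=cv2.cvtColor(im,cv2.COLOR_BGR2HSV)
for c,lo,hi in(("yellow",(23,120,60),(35,255,255)),("red",(0,150,60),(4,255,255)),("orange",(6,120,60),(22,255,255))):
    Q=P[(abs(P[...,0]-.575)<.03)&(cv2.inRange(hsv,lo,hi)>0)&(P[...,2]>.06)&(P[...,2]<.13)&(P[...,1]>0)&(P[...,1]<.2)]
    print(c,len(Q),np.percentile(Q,[1,99],0).round(4) if len(Q) else "")
```

```text
19.925 [ 0.57570456 -0.05991066  0.36545868] [-0.83557551  0.24835166 -0.49415467] 0.051071696261240966
yellow 2473 [[0.5538 0.026  0.082 ]
 [0.5945 0.0786 0.1161]]
red 378 [[0.5452 0.08   0.061 ]
 [0.6045 0.0858 0.0886]]
orange 2328 [[0.5537 0.0232 0.0769]
 [0.5954 0.0806 0.1161]]
```

View pics/w4.png

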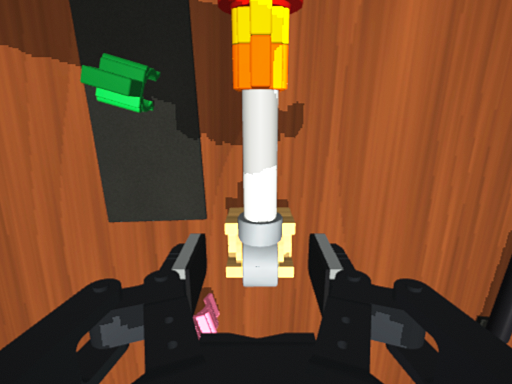

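The final view shows orange (260,62) tight against yellow (260,22), which is at the gland (260,4). Both tops are at 116 mm, so orange is fully seated, and the pair spans about 56 mm. The gripper is clear.

```bash
python3 -c "
from h import *
print(close_job())"
```

```text
the job is handed in; nothing more can be done
None
```

The orange stop is snapped onto the rod and tight against the yellow one at the gland; I held a push of about 10.5 N there for about a second, let go, and handed the job in at about 20 s.

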